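# Snap the spare fuse into the floating test fixture

### The job

Take the slimmer of the two fuses from the black rack and press it down between both pairs of spring clips on the test fixture until it has snapped fully home at both ends, lying with its end touching the upright end stop. The clips sit on a soft sprung carriage: keep pushing until the fuse snaps in, but do not drive the carriage down onto its hard stop and do not ram the end stop. Leave the thicker fuse, the multimeter and the screwdriver where they are.

Things in the scene. Friction and masses are not known exactly. Their poses are not given: they have to be found in the camera images.
- fuse_center (a point): The slim fuse to fit: white ceramic tube with brass end caps, 21 mm in diameter, 127 mm long, 60 to 120 g. The point is the middle of its axis, x runs along the axis; both ends are alike. It starts lying level in one of the rack's two V slots, its axis 49 mm above the table; under its middle 80 mm there is only the rack's 8 mm floor.
- seat (a point): On the clip carriage: where the middle of the fuse's axis lies when the fuse is home; 80.5 mm above the table while the carriage is up, sinking with it. x runs along the fuse's place and points to the end stop, z up. Between x = -39 and +39 mm nothing stands on the carriage's plate, whose top is 36 mm below this point.
- end_stop: The end stop: a steel plate 26 mm wide (y), 6 mm thick, upright on the carriage, its face 63.5 mm from the seat point along x. Origin at the centre of that face, at the height of the fuse's axis (the plate's top is 4 mm higher); axes as the seat's. The finished fuse's end touches this face, and must not be pushed against it with more than 25 N.
- clips_near (a point): Centre of the pair of clips at x = +48 mm, next to the stop. A fuse coming down meets the clips about 15 mm above its seat; resistance peaks about 10 mm above it, at 10 to 18 N in all for both pairs, then falls away as the fuse is drawn down and in. The clips are polished: the snapped-in fuse can still be slid along x with 3 to 12 N.
- clips_far (a point): Centre of the pair of copper spring clips at x = -48 mm from the seat point, on the fuse's axis; the other pair, at +48 mm, is alike. 14 mm long in x; saddle 10.5 mm below the point; lips 6 mm above it and 17 mm apart, flaring above to a mouth 33 mm wide (y), rim 19 mm above the point.
- fixture: Fixed base plate, 210 (x) by 110 by 10 mm; origin under its centre, axes as the seat's. The carriage (plate 200 by 80 mm) floats on springs above it: it can only sink straight down, about 1.2 mm per N, and comes back up; its hard stop is at 26 mm and it must never be pushed so far (25 mm at most). A fuse merely brought to the seat's resting height is not yet snapped in: the carriage has sunk away.
- rack: Fixed black rack, 130 mm (x) by 170 mm (y), floor 8 mm thick. Two parallel V slots run along its x, at y = -42 and +42 mm, each made of two V supports 8 mm thick at x = -49 and +49 mm, 51 mm tall. Origin at the centre of its underside, z up.
- fat_fuse_center (a point): Bystander: the thicker fuse in the rack's other V slot, 27 mm in diameter, 140 mm long; the point is the middle of its axis. Must not be moved (30 mm at most).
- multimeter: Bystander: yellow handheld multimeter, 170 x 85 x 45 mm, lying on the bench beyond the fixture; origin at the centre of its underside. Must not be moved (30 mm at most).
- screwdriver_grip (a point): Bystander: screwdriver lying on the bench between rack and fixture; the point is in its handle. Must not be moved (30 mm at most).
Not all that is in view belongs to the job. What is shaped like the part that bears fuse_center but purple is not meant.

How it is judged:
By the outcome, as a careful person would: the job done as asked, in the order asked, and still so for the second after the job is handed in, with the robot touching nothing.
It also fails if it takes over 54 s, if anything falls off the work surface, if the arm or the gripper's body presses on something with over 40 N, if the wrist force passes 120 N, or if a joint passes its speed limit or range.

### The arm

A 6-joint arm with a two-finger parallel gripper is mounted at the origin on the work surface. World frame = base frame: x ahead of the robot, y to its left, z up, the work surface at z = 0. Lengths are in m, angles in rad, forces in N, time in s.
With the tool pointing down it reaches from about 0.25 to 0.8 m from the base axis. Payload 8.5 kg.
Tool frame: the origin (TCP) lies at the very end of the fingers, on their centre line; the grasp point (between the pads) lies 19 mm behind it; z points along the fingers, y is the direction in which the jaws open and shut (so a half turn about z gives the same grasp; the last joint's range is limited). The gripper opens to 85 mm and grips with 20 to 120 N. Pads are 22 mm wide; open, the fingers measure 114 mm over their backs; the gripper's body (76 mm by 85 mm) begins 54 mm behind the grasp point. The pads swing forward as they close: fully open they stand 13 mm farther back than shut.
Start: joints at [1.118, 0.238, -0.013, 1.319, 0, 1.571], TCP at [0.23, 0.472, 0.231] pointing down, gripper open.
Joint ranges: [-2.66, 2.66], [-1.03, 1.9], [-1.14, 1.46], [-1.82, 2.27], [-1.45, 1.34], [-3.14, 3.14]. Speed limits (rad/s): [2.22, 2.22, 2.79, 3.14, 3.14, 3.14].

### API

Orientations are given as a unit quaternion [x, y, z, w].
In Python, from cell import manip, planner, eyes gives the robot as it stands. Calls block until the motion is done:
- manip.goto(position, orientation): joint-space move of the TCP to a pose.
- manip.move_l(position, ori=None, rate=0.15, max_force=None): straight line of the TCP; ori=None keeps the orientation; rate is the mean speed in m/s. With max_force (N) it stops when the force on the tool has changed by that much, and returns True; else False.
- manip.goto_joints(angles): joint-space move.
- manip.gripper_open() and manip.grab(newtons=None): open the fingers fully, or close them until they stop; newtons is the grip in N (None keeps the last).
- manip.hold(seconds).
- planner.inverse_kinematics(position, orientation): joint angles nearest the present ones, or None.
- manip.get_state(): the state.
- eyes.read_camera(name): name is "scene" or "top" or "wrist"; returns a dict with "img" (480x640x3 uint8, red, green, blue), "range_z" (480x640 float32, m along the optical axis (not along the pixel's ray), 0 where there is no reading), "intrinsics" (3x3 intrinsics, pixels), "origin" and "attitude" of the camera in the world. Camera axes: x right, y up, looking along -z (the intrinsics and any distortion apply to the point x, -y, -z); pixel columns grow to the right and rows downward; lengths in m; the calibration is good to about 2 mm. A picture is of the moment at which its call begins.
A pose or a line that the arm cannot do raises manip.IKError and nothing moves.
- manip.job_done(): hands the job in, once; it reports no verdict.
The state is a dict: "time_s": time; "joints": joint angles; "dq": joint speeds; "effort": joint torques, N m; "eef_pos": TCP position; "tcp_rot": TCP orientation; "force": force on the tool from outside, world axes, zero at the start; "moment": the same for the moment, N m; "width": opening from 0.0 (shut) to 1.0 (fully open).
Only numpy, scipy, OpenCV 4.12 (cv2) and the standard library are available. Lean on these libraries where they do the work, as an engineer would, in place of code of your own. Each camera call takes 0.05 s, during which the arm holds its last target. There are 200 camera calls.

## Working session

There is one attempt and no reset: what is moved stays moved. The work goes in short steps, each a Python script; the robot and the scene stay as the last script left them, time stands still between calls to the robot, and variables do not carry over. Pictures are saved under pics/ and viewed, about 8 in all and at most 12, crops included, and the job is handed in when it is done.

```bash
ls; mkdir -p pics
python3 - <<'E'
from cell import manip, planner, eyes
import cv2, numpy as np, pickle
d={}
for n in ("scene","top"):
    c=eyes.read_camera(n); d[n]=c
    cv2.imwrite(f"pics/{n}0.png",c["img"][:,:,::-1])
    print(n,c["intrinsics"],c["origin"],c["attitude"],{k:v for k,v in c.items() if k not in("img","range_z","intrinsics","origin","attitude")})
pickle.dump(d,open("c0.pkl","wb"))
s=manip.get_state();print({k:s[k] for k in("time_s","eef_pos","tcp_rot","force","width")})
E
```

```text
pics
scene [[581.5596966    0.         322.77927178]
 [  0.         581.5596966  241.09029479]
 [  0.           0.           1.        ]] [ 0.98659943 -0.84061712  1.09459442] [0.32259065 0.07782516 0.2361251  0.91330359] {}
top [[607.68486676   0.         318.72940071]
 [  0.         607.68486676 240.18038044]
 [  0.           0.           1.        ]] [ 0.50849071 -0.1720552   1.68516071] [-0.02470246  0.01943663  0.71588229 -0.69751312] {}
{'time_s': 0.1, 'eef_pos': array([0.22952276, 0.47178666, 0.23076895]), 'tcp_rot': array([ 2.24459997e-01,  9.74483112e-01, -5.95194623e-04, -1.39952316e-04]), 'force': array([-0.18024239,  0.5619818 ,  0.26230595]), 'width': 1.0011549474354566}
```

View pics/top0.png

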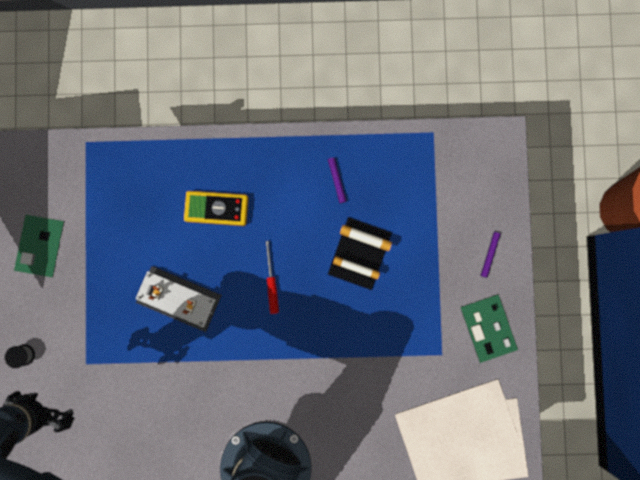

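View pics/scene0.png

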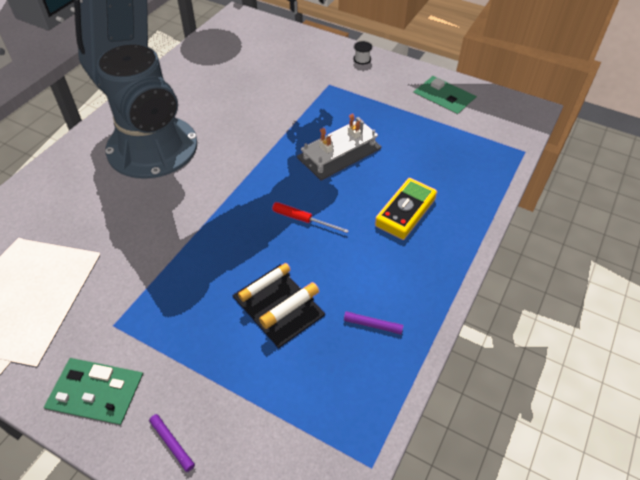

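The top view shows the slim fuse at px (355,268), the fat one at (365,238), and the fixture at (177,297) with its clips near (155,288) and (188,308). The screwdriver lies between rack and fixture. Next I'll measure coarsely and look closer with the wrist camera.

```bash
cat > h.py <<'E'
from cell import manip, planner, eyes
import cv2, numpy as np
from scipy.spatial.transform import Rotation as R
def ray(c,u,v):
    K=c["intrinsics"]; d=np.array([(u-K[0,2])/K[0,0],-(v-K[1,2])/K[1,1],-1.])
    return R.from_quat(c["attitude"]).apply(d)
def onz(c,u,v,z):
    d=ray(c,u,v); o=np.asarray(c["origin"]); return o+d*(z-o[2])/d[2]
def proj(c,p):
    q=R.from_quat(c["attitude"]).inv().apply(np.asarray(p)-c["origin"]); K=c["intrinsics"]
    return np.array([K[0,2]-K[0,0]*q[0]/q[2],K[1,2]+K[1,1]*q[1]/q[2]])
def cloud(c):
    v,u=np.mgrid[:480,:640]; K=c["intrinsics"]; z=c["range_z"]
    P=np.stack([(u-K[0,2])/K[0,0]*z,-(v-K[1,2])/K[1,1]*z,-z],-1)
    return R.from_quat(c["attitude"]).apply(P.reshape(-1,3)).reshape(480,640,3)+c["origin"]
def down(yaw):  # tool z down, tool y (jaw direction) at angle yaw in the world
    y=np.array([np.cos(yaw),np.sin(yaw),0]); z=np.array([0,0,-1.])
    return R.from_matrix(np.stack([np.cross(y,z),y,z],1)).as_quat()
def blobs(mask,amin):
    n,l,s,ce=cv2.connectedComponentsWithStats(mask.astype(np.uint8))
    return [(l==i,s[i],ce[i]) for i in range(1,n) if s[i][4]>=amin]
E
python3 - <<'E'
from h import *
import pickle
c=pickle.load(open("c0.pkl","rb"))["top"]
h=cv2.cvtColor(c["img"],cv2.COLOR_RGB2HSV).astype(int)
H,S,V=h[...,0],h[...,1],h[...,2]
org=(H>8)&(H<25)&(S>120)&(V>120); org[:, :310]=0; org[:,410:]=0; org[:210]=0;org[300:]=0
for m,s,ce in blobs(org,15): print("cap",s,ce,onz(c,*ce,.049))
w=(S<45)&(V>130); w[:,:120]=0;w[:,230:]=0;w[:250]=0;w[340:]=0
for m,s,ce in blobs(w,200):
    r=cv2.minAreaRect(np.argwhere(m)[:,::-1].astype(np.float32)); print("plate",s,r,onz(c,*r[0],.0445))
    for p in cv2.boxPoints(r): print(onz(c,*p,.0445))
P=cloud(c)
for (a,b,e,f) in [(130,260,225,335)]:
    q=P[b:f,a:e].reshape(-1,3); q=q[q[:,2]>.07]; print("high pts",len(q)); print(q[::max(1,len(q)//25)].round(3))
print(onz(c,272,297,.02), onz(c,268,242,.0), "meter",onz(c,217,208,.04))
E
```

```text
cap [341 226  10  11  74] [345.2027027  230.77027027] [ 0.63449198 -0.23327804  0.049     ]
cap [381 240  10  11  73] [385.50684932 245.15068493] [ 0.59279172 -0.34067738  0.049     ]
cap [333 257   9   9  51] [337.09803922 261.1372549 ] [ 0.55313474 -0.20914919  0.049     ]
cap [371 271   8   8  46] [374.65217391 274.5       ] [ 0.51464146 -0.30898291  0.049     ]
plate [ 136  272   65   43 1184] ((167.662353515625, 295.98944091796875), (58.06303024291992, 30.41396713256836), 22.833654403686523) [0.47122917 0.24976857 0.0445    ]
[0.46609361 0.33803481 0.0445    ]
[0.54075244 0.30554478 0.0445    ]
[0.47636306 0.16153082 0.0445    ]
[0.40210378 0.19431157 0.0445    ]
high pts 197
[[ 0.508 -0.172  1.685]
 [ 0.508 -0.172  1.685]
 [ 0.499  0.271  0.07 ]
 [ 0.497  0.268  0.102]
 [ 0.494  0.273  0.101]
 [ 0.508 -0.172  1.685]
 [ 0.491  0.265  0.104]
 [ 0.489  0.288  0.086]
 [ 0.486  0.293  0.079]
 [ 0.484  0.291  0.078]
 [ 0.481  0.293  0.086]
 [ 0.479  0.296  0.087]
 [ 0.476  0.283  0.087]
 [ 0.508 -0.172  1.685]
 [ 0.47   0.271  0.091]
 [ 0.468  0.277  0.098]
 [ 0.466  0.278  0.094]
 [ 0.458  0.181  0.095]
 [ 0.455  0.175  0.099]
 [ 0.452  0.176  0.071]
 [ 0.444  0.194  0.074]
 [ 0.441  0.189  0.073]
 [ 0.435  0.196  0.099]
 [ 0.432  0.197  0.096]
 [ 0.43   0.196  0.101]
 [ 0.508 -0.172  1.685]
 [ 0.508 -0.172  1.685]
 [ 0.508 -0.172  1.685]
 [ 0.508 -0.172  1.685]]
[ 0.46064328 -0.02939215  0.02      ] [ 0.61262747 -0.01974421  0.        ] meter [0.70661143 0.11378314 0.04      ]
```

Run:
```python
from h import *
import pickle
a=np.radians
for p in ([.463,.236,.33],[.534,-.259,.30]):
  for y in (-21.5,158.5): print(p,y,planner.inverse_kinematics(p,down(a(y))))
s=manip.get_state(); print(R.from_quat(s["tcp_rot"]).as_matrix().round(2))
manip.goto([.463,.236,.33],down(a(-21.5)))
c=eyes.read_camera("wrist"); pickle.dump(c,open("w1.pkl","wb")); cv2.imwrite("pics/w1.png",c["img"][:,:,::-1])
print(c["origin"],R.from_quat(c["attitude"]).as_matrix().round(2),c["intrinsics"][0],manip.get_state()["time_s"])
for q in ([.463,.236,.0805],[.487,.295,.0805],[.44,.177,.0805]): print(proj(c,q))
```

```text
[0.463, 0.236, 0.33] -21.5 [0.47139272 0.21706426 0.20831339 1.56204545 0.         2.41743484]
[0.463, 0.236, 0.33] 158.5 [ 0.47139272  0.21706426  0.20831339  1.56204545  0.         -0.72415782]
[0.534, -0.259, 0.3] -21.5 [-0.45159092  0.35082716  0.32047699  1.54044615  0.          1.49445119]
[0.534, -0.259, 0.3] 158.5 [-0.45159092  0.35082716  0.32047699  1.54044615  0.         -1.64714146]
[[-0.9   0.44 -0.  ]
 [ 0.44  0.9  -0.  ]
 [ 0.   -0.   -1.  ]]
[0.49057436 0.30718264 0.47113166] [[ 0.93  0.35  0.11]
 [-0.36  0.89  0.28]
 [-0.   -0.3   0.95]] [392.87368511   0.         321.15849158] 1.4583
[321.3957271  194.68174547]
[322.31946432 129.1060011 ]
[321.43903652 253.94082362]
```

View pics/w1.png

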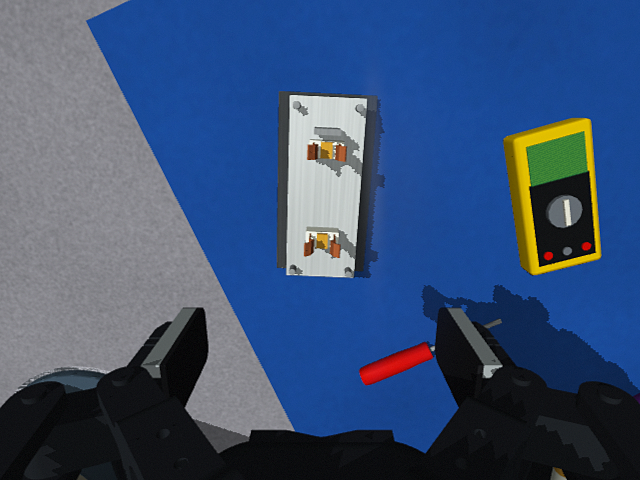

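The wrist view shows the stop at (328,131), the near clips at (327,151) and the far clips at (322,244). The axis is nearly vertical in the image.

```bash
cat > fix.py <<'E'
from h import *
import sys
def measure(c,box=(270,90,390,285)):
    a,b,e,f=box; P=cloud(c); h=cv2.cvtColor(c["img"],cv2.COLOR_RGB2HSV).astype(int)
    ok=np.zeros((480,640),bool); ok[b:f,a:e]=1; ok&=c["range_z"]>0
    Z=P[...,2]
    plate=ok&(abs(Z-.0445)<.006)&(h[...,1]<60)
    r=cv2.minAreaRect((P[plate][:,:2]*1000).astype(np.float32)); bp=cv2.boxPoints(r)
    e1,e2=bp[1]-bp[0],bp[2]-bp[1]; L=e1 if np.hypot(*e1)>np.hypot(*e2) else e2
    yaw=np.arctan2(L[1],L[0]); yaw+= np.pi if yaw<0 else 0
    print("plate",r[0],r[1],"yaw",np.degrees(yaw),"z",np.median(Z[plate]))
    x=np.array([np.cos(yaw),np.sin(yaw)]); y=np.array([-x[1],x[0]])
    o=np.array(r[0])/1000
    cop=ok&(h[...,1]>110)&((h[...,0]<20)|(h[...,0]>170))&(Z>.086)&(Z<.11)
    Q=P[cop]; q=np.stack([(Q[:,:2]-o)@x,(Q[:,:2]-o)@y,Q[:,2]],1)*1000
    for sgn in (1,-1):
        k=q[q[:,0]*sgn>0]; 
        for s2 in(1,-1):
            kk=k[(k[:,1]-np.median(k[:,1]))*s2>0]; print("clip",sgn,s2,len(kk),np.percentile(kk,[3,50,97],axis=0).round(1).tolist())
    st=ok&(h[...,1]<60)&(Z>.079)&(Z<.09)
    Q=P[st]; q=np.stack([(Q[:,:2]-o)@x,(Q[:,:2]-o)@y,Q[:,2]],1)*1000
    print("stop",len(q),np.percentile(q,[3,50,97],axis=0).round(1).tolist())
    return o,x,y
E
python3 - <<'E'
from fix import *
import pickle
c=pickle.load(open("w1.pkl","rb")); o,x,y=measure(c); print(o)
a=np.radians
manip.goto([.534,-.259,.26],down(a(-21.1)))
c=eyes.read_camera("wrist"); pickle.dump(c,open("w2.pkl","wb")); cv2.imwrite("pics/w2.png",c["img"][:,:,::-1])
print(proj(c,[.534,-.259,.049]),manip.get_state()["time_s"])
E
```

```text
plate (463.8385314941406, 230.58203125) (200.08946228027344, 80.20389556884766) yaw 65.96492 z 0.04285002219490247
clip 1 1 149 [[41.3, -8.5, 87.7], [48.4, 13.6, 96.4], [54.2, 17.7, 100.1]]
clip 1 -1 149 [[41.6, -17.1, 88.4], [48.1, -13.0, 96.4], [54.8, -9.1, 100.1]]
clip -1 1 126 [[-54.2, 9.2, 87.6], [-47.3, 13.5, 96.7], [-41.1, 18.0, 99.9]]
clip -1 -1 126 [[-54.4, -17.0, 87.9], [-47.4, -12.9, 95.6], [-41.2, -9.1, 99.8]]
stop 202 [[-44.4, -12.0, 81.7], [66.4, 1.6, 83.3], [69.3, 12.8, 87.3]]
[0.46383853 0.23058203]
[320.53130541 203.4751078 ] 3.3417
```

View pics/w2.png

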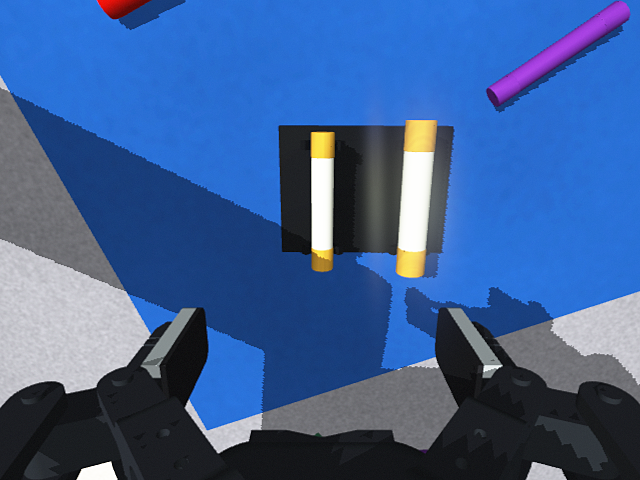

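The wrist view shows the slim fuse at (322,200), running from (322,132) to (322,271). The fat fuse is to its right. Fixture measurements are consistent: clips at ±48, symmetric, and the stop face at about +63. Now I'll measure the fuse and grasp it.

```bash
cat > grasp.py <<'E'
from h import *
import pickle
c=pickle.load(open("w2.pkl","rb")); P=cloud(c)
ok=np.zeros((480,640),bool); ok[125:280,300:345]=1
ok&=(P[...,2]>.051)&(P[...,2]<.065)&(c["img"].sum(-1)>250)
q=(P[ok][:,:2]*1000).astype(np.float32); r=cv2.minAreaRect(q); bp=cv2.boxPoints(r)
e1,e2=bp[1]-bp[0],bp[2]-bp[1]; L=e1 if np.hypot(*e1)>np.hypot(*e2) else e2
yaw=np.arctan2(L[1],L[0]); yaw+=np.pi if yaw<0 else 0
x=np.array([np.cos(yaw),np.sin(yaw)]); ce=np.array(r[0])/1000
print(r,np.degrees(yaw),P[ok][:,2].max(), ce)
assert 120<max(r[1])<133 and 17<min(r[1])<24
o=down(yaw-np.pi/2)
manip.goto([*ce,.12],o); manip.move_l([*ce,.031],rate=.1,max_force=8)
s=manip.get_state(); print(s["eef_pos"],s["force"],s["width"])
manip.grab(80); s=manip.get_state(); print(s["eef_pos"],s["force"],s["width"])
manip.move_l([*ce,.20],rate=.15)
s=manip.get_state(); print(s["eef_pos"],s["force"],s["width"],s["time_s"])
c=eyes.read_camera("wrist"); pickle.dump(c,open("w3.pkl","wb")); cv2.imwrite("pics/w3.png",c["img"][:,:,::-1])
E
python3 grasp.py
```

```text
((535.5005493164062, -259.4177551269531), (126.88128662109375, 19.125669479370117), 68.84783935546875) 68.84784 0.05957381535596945 [ 0.53550055 -0.25941776]
[ 0.5359663  -0.25967674  0.0316866 ] [ 0.12386992  0.22838488 -0.17588087] 1.0013952205166283
[ 0.53501587 -0.25924308  0.0313    ] [-3.39793757  1.39498882  4.50176382] 0.22324590115105405
[ 0.53509972 -0.25921533  0.1990822 ] [ 0.46807754  0.94909624 -0.38138231] 0.2179790956097607 6.9
```

View pics/w3.png

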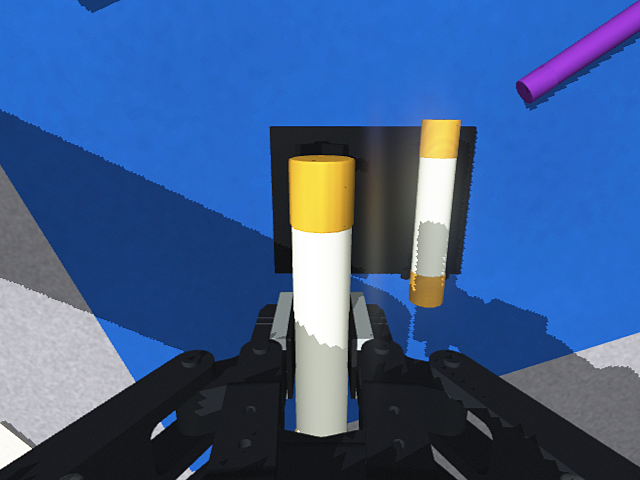

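The fuse is held level-looking, with its end cap at (322,160). I'll check the in-hand pose from depth, then carry it over the seat and look again.

```bash
cat > inhand.py <<'E'
from h import *
def inhand(c,s):
    T=R.from_quat(s["tcp_rot"]); P=cloud(c)
    q=T.inv().apply((P-s["eef_pos"]).reshape(-1,3)).reshape(480,640,3)*1000
    ok=(c["range_z"]>0)&(abs(q[...,1])<13)&(q[...,2]<-4)&(q[...,2]>-45)&(abs(q[...,0])>14)&(abs(q[...,0])<80)
    k=q[ok]; k=k[(k[:,0]*np.sign(np.median(k[:,0])))>0]; sg=np.sign(np.median(k[:,0]))
    X=k[:,0]*sg
    out=[]
    for a in range(18,66,8):
        m=k[(X>a)&(X<a+8)]
        if len(m)>20: out.append([a+4,*(np.round([m[:,1].min(),m[:,1].max(),m[:,2].min()],1))])
    print("sign",sg,"end",np.percentile(X,[98,99.5,100]).round(1)); print(np.array(out))
    return sg
E
python3 - <<'E'
from inhand import *
import pickle
s=manip.get_state(); inhand(pickle.load(open("w3.pkl","rb")),s)
yaw=np.radians(65.96); x=np.array([np.cos(yaw),np.sin(yaw)]);y=np.array([-x[1],x[0]])
seat=np.array([.46384,.23058])+.0004*y
o=down(yaw-np.pi/2)
t=seat-.004*x
manip.goto([*t,.20],o)
c=eyes.read_camera("wrist"); s=manip.get_state(); inhand(c,s)
pickle.dump((c,s),open("w4.pkl","wb")); cv2.imwrite("pics/w4.png",c["img"][:,:,::-1])
print(s["eef_pos"],t,s["force"],s["time_s"])
E
```

```text
sign 1.0 end [63.3 63.4 63.5]
[[ 22.   -9.4  10.4 -27.4]
 [ 30.   -9.1  10.4 -28.5]
 [ 38.   -9.5  10.9 -28.7]
 [ 46.  -10.   11.  -28.4]
 [ 54.  -10.   11.  -28.2]
 [ 62.   -9.9  11.  -28.6]]
sign 1.0 end [63.4 63.5 63.6]
[[ 22.   -9.5  10.3 -27.7]
 [ 30.   -9.3  10.4 -27.8]
 [ 38.   -9.7  10.2 -27.5]
 [ 46.  -10.   10.9 -28.5]
 [ 54.  -10.1  10.9 -28.3]
 [ 62.  -10.   10.9 -28.4]]
[0.46234525 0.22638027 0.19997115] [0.4618452 0.2270899] [ 0.17462258 -0.09019139 -1.03332977] 8.7917
```

View pics/w4.png

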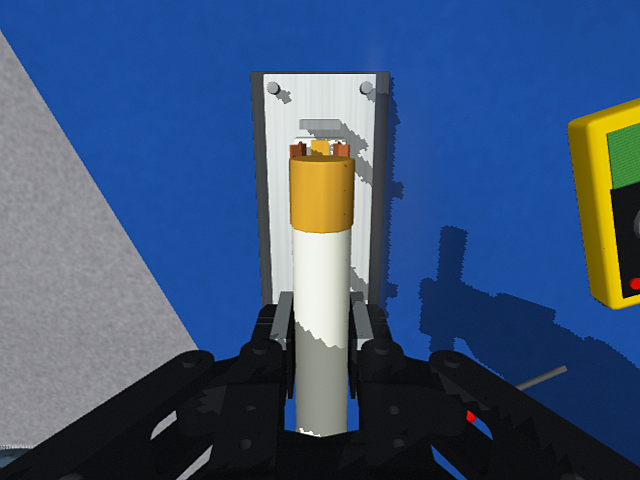

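The fuse is level, centred within 0.5 mm, and its end is 63.5 mm from the TCP. It's lined up with the clips at (320,150), with the stop at (320,124). I'll press down in small guarded steps.

```bash
cat > press.py <<'E'
from h import *
yaw=np.radians(65.96); x=np.array([np.cos(yaw),np.sin(yaw)]);y=np.array([-x[1],x[0]])
seat=np.array([.46384,.23058])+.0008*y
t=seat-.004*x
manip.move_l([*t,.12],rate=.1); manip.hold(.2)
f0=manip.get_state()["force"]
manip.move_l([*t,.082],rate=.08,max_force=6)
peak=0; z=.082
while z>.045:
    z-=.0012; hit=manip.move_l([*t,z],rate=.02,max_force=12)
    s=manip.get_state(); f=s["force"]-f0; zf=s["eef_pos"][2]+.018
    print(f"zf-seat {1000*(zf-.0805):.1f}  f {f.round(1)} m {np.round(s['moment'],2)} {'HIT' if hit else ''}")
    if f[2]>19.5 or np.hypot(*f[:2])>12: print("limit"); break
    peak=max(peak,f[2])
    if peak>8 and f[2]<peak-2: print("drop"); break
manip.hold(.2); s=manip.get_state(); print(s["eef_pos"],s["force"]-f0,s["time_s"])
np.save("f0.npy",f0)
E
python3 press.py
```

```text
zf-seat 18.7  f [-1.   0.3  0.5] m [ 0.01 -0.06  0.04] 
zf-seat 17.1  f [-0.6  0.  -0.1] m [ 0.01 -0.03  0.04] 
zf-seat 15.8  f [-0.6  1.   0.6] m [-0.01  0.   -0.06] 
zf-seat 14.7  f [-1.2  1.4  1.7] m [0.1  0.13 0.12] 
zf-seat 13.5  f [-1.5  1.   1.8] m [0.2  0.14 0.08] 
zf-seat 12.3  f [-2.3  1.9  2.9] m [0.22 0.14 0.15] 
zf-seat 11.1  f [-1.9  1.9  4.2] m [0.31 0.27 0.15] 
zf-seat 10.0  f [-2.1  1.8  5.4] m [0.42 0.31 0.09] 
zf-seat 8.8  f [-2.   2.4  5.3] m [0.31 0.29 0.09] 
zf-seat 7.7  f [-2.8  2.4  7. ] m [0.28 0.28 0.09] 
zf-seat 6.6  f [-3.   1.2  7.1] m [0.28 0.33 0.04] 
zf-seat 5.4  f [-3.   1.4  8.5] m [0.22 0.29 0.01] 
zf-seat 4.3  f [-1.8  1.7  8.1] m [0.13 0.3  0.03] 
zf-seat 3.2  f [-2.6  0.8 10.1] m [0.14 0.32 0.05] 
zf-seat 2.1  f [-2.2  0.6  9.8] m [0.12 0.29 0.  ] 
zf-seat 0.9  f [-2.8  1.2 11. ] m [ 0.16  0.32 -0.  ] 
zf-seat -0.2  f [-2.9  1.3 11.8] m [0.19 0.41 0.01] 
zf-seat -1.3  f [-2.7  0.9 11.7] m [0.15 0.41 0.02] 
zf-seat -2.5  f [-3.1  0.7 13.3] m [0.1  0.44 0.04] 
zf-seat -3.6  f [-3.   0.7 13.1] m [ 0.2   0.5  -0.03] 
zf-seat -4.7  f [-4.2  1.4 14.4] m [0.15 0.46 0.04] 
zf-seat -6.1  f [-2.9  2.3  7.8] m [0.26 0.32 0.04] 
drop
[0.46173723 0.2272925  0.05586249] [-1.66033193  1.20124012  7.44849866] 16.2667
```

It snapped at about 14 N. The force at rest (7.4 N) is a bit above what 6.6 mm of sink implies, so I'll press a little further, force-limited, ease back up, and look.

Run:
```python
from inhand import *
import pickle
f0=np.load("f0.npy"); s=manip.get_state(); t=s["eef_pos"][:2]; z=.0556
def rep(tag):
    s=manip.get_state(); f=s["force"]-f0; print(tag,f"zf-seat {1000*(s['eef_pos'][2]+.018-.0805):.1f}",f.round(1),np.round(s["moment"],2)); return f
while z>.046:
    z-=.0015; manip.move_l([*t,z],rate=.02,max_force=8)
    if rep("dn")[2]>15.5: break
for z in (.056,.0625):
    manip.move_l([*t,z],rate=.04); manip.hold(.15); rep("up")
c=eyes.read_camera("wrist"); s=manip.get_state(); inhand(c,s); pickle.dump((c,s),open("w5.pkl","wb"))
cv2.imwrite("pics/w5.png",c["img"][:,:,::-1]); print(s["time_s"])
```

```text
dn zf-seat -8.2 [-3.4  1.6  8.5] [0.26 0.4  0.01]
dn zf-seat -9.6 [-3.3  1.2  9.6] [0.2  0.53 0.04]
dn zf-seat -11.1 [-2.7  0.7 10.4] [0.23 0.52 0.03]
dn zf-seat -12.5 [-4.6  1.1 11.7] [ 0.15  0.59 -0.01]
dn zf-seat -13.9 [-3.6  1.6 12.6] [ 0.13  0.68 -0.02]
dn zf-seat -15.3 [-4.5  0.4 14.9] [0.08 0.73 0.07]
dn zf-seat -16.7 [-4.   0.4 14.9] [0.06 0.8  0.03]
up zf-seat -6.4 [-2.2  1.6  6.2] [0.28 0.37 0.03]
up zf-seat -0.1 [-1.9  2.3  1.8] [0.35 0.07 0.04]
sign 1.0 end [72.7 73.2 73.2]
[[ 22.   -9.4  10.3 -27.6]
 [ 30.   -9.2  10.  -27.4]
 [ 38.   -9.5  10.3 -28. ]
 [ 46.  -13.   13.  -34.7]
 [ 54.  -13.   13.  -34.6]
 [ 62.  -13.   13.  -34.6]]
19.1083
```

View pics/w5.png

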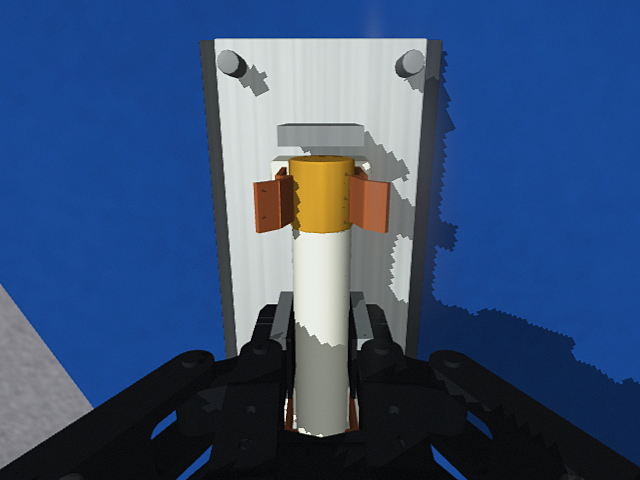

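The near end is down between its clips (cap at (320,190)), with a gap to the stop at (320,135). The force slope after the snap matches the carriage spring. Now I'll slide to the stop in small guarded steps.

Run:
```python
from h import *
f0=np.load("f0.npy"); s=manip.get_state(); p0=s["eef_pos"].copy()
yaw=np.radians(65.96); x=np.array([np.cos(yaw),np.sin(yaw),0])
b=(s["force"]-f0)@x; print("base",b); prev=[]
d=0
while d<.0075:
    d+=.0004; hit=manip.move_l(p0+d*x,rate=.008,max_force=12)
    s=manip.get_state(); fx=(s["force"]-f0)@x; adv=(s["eef_pos"]-p0)@x*1000
    print(f"cmd {d*1000:.1f} adv {adv:.2f} fx {fx:.1f} fz {(s['force']-f0)[2]:.1f}",hit)
    prev.append(-fx)
    if hit or -fx>17: break
    if len(prev)>6 and -fx>np.median(prev[2:-1])+5: break
print(manip.get_state()["time_s"])
```

```text
base 0.992746944533706
cmd 0.4 adv 0.01 fx -1.7 fz 1.7 False
cmd 0.8 adv 0.09 fx -4.8 fz 1.3 False
cmd 1.2 adv 0.26 fx -5.0 fz 1.4 False
cmd 1.6 adv 0.58 fx -5.6 fz 1.8 False
cmd 2.0 adv 0.98 fx -6.2 fz 1.6 False
cmd 2.4 adv 1.38 fx -5.7 fz 1.9 False
cmd 2.8 adv 1.77 fx -6.3 fz 2.8 False
cmd 3.2 adv 2.17 fx -6.6 fz 1.4 False
cmd 3.6 adv 2.56 fx -6.7 fz 1.8 False
cmd 4.0 adv 2.98 fx -6.0 fz 2.0 False
cmd 4.4 adv 3.38 fx -7.0 fz 2.2 False
cmd 4.8 adv 3.76 fx -6.7 fz 0.8 False
cmd 5.2 adv 4.02 fx -6.4 fz 2.4 False
cmd 5.6 adv 4.03 fx -8.2 fz 2.5 False
cmd 6.0 adv 4.13 fx -8.6 fz 1.7 False
cmd 6.4 adv 4.20 fx -11.1 fz 1.9 False
cmd 6.8 adv 4.26 fx -11.9 fz 2.7 False
23.3583
```

Contact with the stop: the advance stalled at 4.0 mm, with about 5 N above sliding friction. I'll release, retreat and inspect.

Run:
```python
from inhand import *
import pickle
manip.gripper_open(); s=manip.get_state(); p=s["eef_pos"]; print(p,s["force"])
manip.move_l([p[0],p[1],.20],rate=.12)
yaw=np.radians(65.96); x=np.array([np.cos(yaw),np.sin(yaw)]); t=np.array([.46384,.23058])-.09*x
manip.goto([*t,.26],down(yaw-np.pi/2)); manip.hold(.2)
c=eyes.read_camera("wrist"); s=manip.get_state(); pickle.dump(c,open("w6.pkl","wb"))
P=cloud(c); o=np.array([.46384,.23058]); y=np.array([-x[1],x[0]])
q=np.stack([(P[...,:2]-o)@x,(P[...,:2]-o)@y,P[...,2]],-1)*1000
h=cv2.cvtColor(c["img"],cv2.COLOR_RGB2HSV).astype(int)
print("ends px",proj(c,[*(o+.0635*x),.0805]),proj(c,[*(o-.0635*x),.0805]))
for a in range(-68,76,6):
    m=(q[...,0]>a)&(q[...,0]<a+6)&(abs(q[...,1])<7)&(q[...,2]>60)&(c["range_z"]>0)
    if m.sum()>5: k=q[m]; print(a+3,m.sum(),"top z",np.percentile(k[:,2],95).round(1),"x",k[:,0].min().round(1),k[:,0].max().round(1))
u,v=proj(c,[*o,.08]).astype(int); print(u,v,s["time_s"])
a,b=max(0,u-110),max(0,v-130); im=c["img"][b:b+260,a:a+220,::-1]
cv2.imwrite("pics/w6.png",cv2.resize(im,None,fx=2.3,fy=2.3,interpolation=cv2.INTER_CUBIC))
```

```text
[0.46448418 0.23357574 0.06241167] [-0.96751448 -0.65499628  0.14762655]
ends px [321.44190253   2.76077159] [321.18420945 179.19966271]
-65 30 top z 89.8 x -63.3 -62.0
-59 123 top z 90.4 x -62.0 -56.3
-53 141 top z 90.5 x -55.9 -50.1
-47 138 top z 90.0 x -49.7 -44.0
-41 143 top z 89.8 x -44.0 -38.0
-35 138 top z 89.8 x -38.0 -32.0
-29 146 top z 89.8 x -32.0 -26.0
-23 154 top z 90.2 x -26.0 -20.1
-17 142 top z 90.0 x -19.4 -14.2
-11 144 top z 89.6 x -13.5 -8.4
-5 162 top z 90.0 x -7.8 -2.0
1 147 top z 89.9 x -1.4 3.7
7 169 top z 89.7 x 4.2 9.9
13 163 top z 89.7 x 10.0 16.0
19 165 top z 89.9 x 16.0 22.0
25 170 top z 90.0 x 22.0 28.0
31 177 top z 89.8 x 28.0 34.0
37 178 top z 90.0 x 34.1 40.0
43 188 top z 90.2 x 40.0 46.0
49 189 top z 90.6 x 46.0 52.0
55 191 top z 90.4 x 52.1 58.0
61 171 top z 90.6 x 58.0 63.5
67 7 top z 84.1 x 64.3 64.9
321 96 26.0833
```

View pics/w6.png

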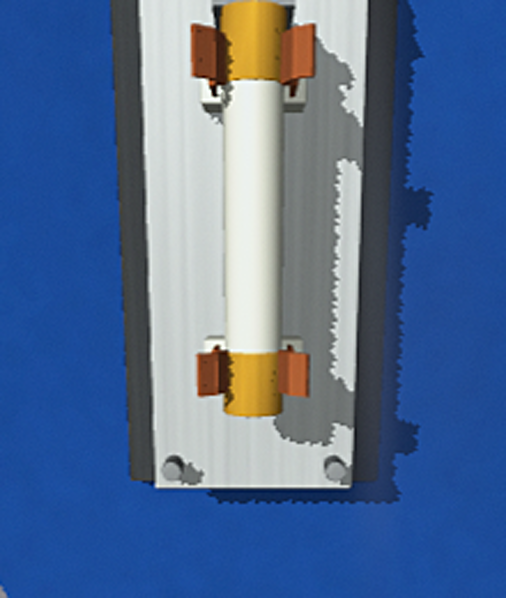

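Both ends are level (tops at 90.5 mm, so axis at about 80), and the fuse spans -63.3 to +63.5. The picture shows both caps down between their clips. I'll take one straight-down look at the gap to the stop.

Run:
```python
from h import *
yaw=np.radians(65.96); x=np.array([np.cos(yaw),np.sin(yaw)]); o=np.array([.46384,.23058])
manip.goto([*(o-.012*x),.17],down(yaw-np.pi/2)); manip.hold(.2)
c=eyes.read_camera("wrist"); print(c["origin"],(np.array(c["origin"])[:2]-o)@x)
u,v=proj(c,[*(o+.0635*x),.0845]).astype(int); print(u,v,manip.get_state()["time_s"])
a,b=max(0,u-60),max(0,v-45)
cv2.imwrite("pics/w7.png",cv2.resize(c["img"][b:b+90,a:a+120,::-1],None,fx=6,fy=6,interpolation=cv2.INTER_NEAREST))
P=cloud(c)
for r in range(v-10,v+14): print(r,((P[r,u,:2]-o)@x*1000).round(1),(P[r,u,2]*1000).round(1),c["img"][r,u])
```

```text
[0.49033042 0.28827059 0.31328262] 0.06347809402310015
319 116 26.8833
106 68.9 82.4 [144 148 152]
107 68.3 84.2 [144 148 152]
108 67.8 83.7 [146 150 152]
109 67.2 85.2 [144 147 150]
110 66.7 84.1 [144 149 151]
111 66.2 83.7 [145 150 151]
112 65.7 82.4 [146 151 151]
113 65.2 84.0 [146 148 150]
114 64.6 83.1 [144 150 151]
115 64.1 84.0 [145 152 158]
116 63.6 83.6 [121 125 128]
117 63.0 89.5 [229 175  60]
118 62.5 89.0 [229 173  47]
119 62.0 90.0 [222 170  49]
120 61.5 89.2 [220 168  48]
121 60.9 88.4 [221 168  52]
122 60.4 90.1 [221 169  50]
123 59.9 89.7 [221 170  49]
124 59.4 89.2 [220 168  48]
125 58.9 90.1 [220 167  49]
126 58.3 89.4 [220 167  49]
127 57.8 89.5 [219 167  47]
128 57.3 88.9 [219 167  48]
129 56.8 90.0 [218 166  49]
```

View pics/w7.png

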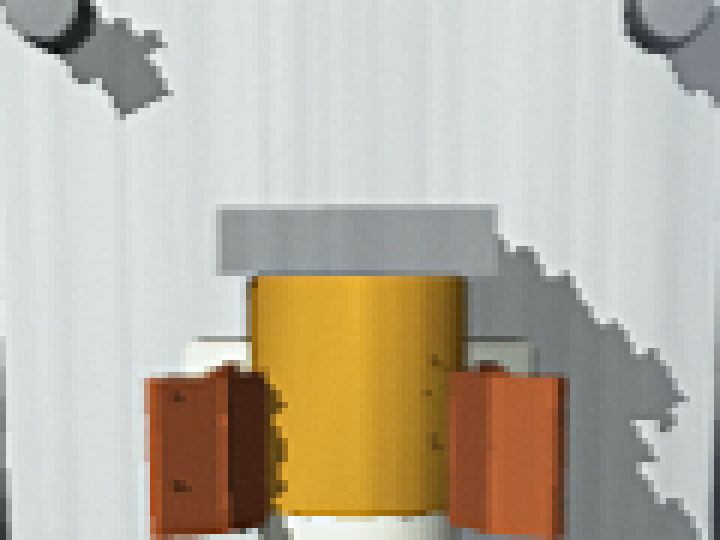

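The cap meets the stop directly, with no gap visible at crop row 275. Handing in.

```bash
python3 -c "
from cell import manip
manip.job_done(); print(manip.get_state()['time_s'])"
```

```text
the job is handed in; nothing more can be done
the job is handed in; nothing more can be done
```

The slim fuse is snapped into both clip pairs with its end against the stop. I handed the job in at about 27 s on the robot's clock, against the 54 s limit. The hand-in gives no verdict, so this rests on my own checks.

- **Pressing in:** I gripped the fuse at 80 N and pressed down in small steps. It snapped at about 14 N. I then pressed on to 14.9 N, which sank the carriage about 17 to 18 mm, short of the 25 mm limit. The force rose at about the carriage spring's rate, as it should for a seated fuse.
- **End stop:** I slid the fuse about 4 mm until it met the stop. The total force along the axis peaked at about 12 N; about 6 N of that was clip friction, leaving roughly 5 to 6 N on the stop.
- **Last checks:** After release, depth readings put the top of the fuse at 90.5 mm at both ends, so its axis is at about 80 mm against 80.5 mm nominal. The straight-down view shows no gap at the stop, to the image's resolution of about 0.5 mm.
- **Disagreement:** Right after the snap the force was 7.4 N, when the sink measured then implied about 5.5 N. That is why I pressed further. About 1 N of offset remained, within the force noise and height calibration error.
- **Not re-checked:** I did not photograph the thick fuse, multimeter and screwdriver again at the end. The arm was never sent near them and I saw no unexpected contact forces.

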